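# Push a wax block home in the block trimmer

## Robot

A 6-joint arm with a two-finger parallel gripper is mounted at the origin on a cart in front of the work surface, level with it; the furniture and walls round the work are solid. World frame = base frame: x ahead of the robot, y to its left, z up, the work surface at z = 0. Lengths are in m, angles in rad, forces in N, time in s.
With the tool pointing down it reaches from about 0.3 to 0.775 m from the base axis. Payload 14.6 kg.
Tool frame: the origin (TCP) lies at the very end of the fingers, on their centre line; the grasp point (between the pads) lies 19 mm behind it (manip.grasp_offset is the distance from the TCP to the grasp point, in m); y points along the fingers, z is the direction in which the jaws open and shut, and the axes are right-handed (so a half turn about y gives the same grasp; the last joint's range is limited). The gripper opens to 85 mm and grips with 20 to 120 N. Pads are 22 mm wide; open, the fingers measure 114 mm over their backs; the gripper's body (76 mm by 85 mm) begins 54 mm behind the grasp point. The pads swing forward as they close: fully open they stand 13 mm farther back than shut.
Start: joints at [1.166, 0.3, 1.521, -0, 1.321, -0.067], TCP at [0.182, 0.519, 0.231] pointing down, gripper open.
Joint ranges: [-3.03, 3.03], [-0.79, 2.21], [0.23, 2.52], [-1.04, 4.18], [0, 3.07], [-2.55, 2.55]. Speed limits (rad/s): [2.22, 2.22, 2.57, 3.14, 3.14, 3.14].

## Interface

Orientations are given as a rotation vector (axis times angle).
In Python, from rig import read_state, eyes, manip gives the robot as it stands. The module is installed in compiled form; this text tells all that it offers.
- The arm moves only by the tool play_rows, never from a script. Its argument "series" is one flat list of numbers, 7 for each row, row after row: the shift along the tool's x, y, z in mm, then the turn, a rotation vector about the tool's x, y, z in rad, then the closure, from 0 (fully open) to 1 (shut). In form: [dx, dy, dz, ax, ay, az, fingers, dx, dy, dz, ax, ay, az, fingers, ...]. A call has 1 to 8 rows; each row is the pose to reach, as a shift and turn from the pose commanded when the call began, along the tool's axes at that moment; what a row does not reach only later rows make up. A row lasts 1/12 s, in which the tool goes at most 41.7 mm and 7.16 degrees, less where a joint would pass 70% of its speed; a pose out of reach is approached as far as the arm can. A call with a gripper value outside its range is refused whole. The fingers move at their own pace and stop on an object; the grip force is fixed at half the most. Time passes only in rows, so rows that repeat a pose let the fingers close. It gives the time, the measured TCP pose, the force and the opening at its end, in the units of the state.
- read_state(): the state, without advancing time (a new reading comes with each control period).
- eyes.read_camera(name): name is "side" or "top" or "wrist"; returns (picture, depth): 420x560x3 uint8, blue, green, red; 420x560 float32, m along the optical axis (not along the pixel's ray), 0 where there is no reading.
- eyes.calibration(name): a dict with "camera_matrix" (3x3 intrinsics, pixels), "eye" and "attitude" of the camera in the world. Camera axes: x right, y up, looking along -z (the intrinsics and any distortion apply to the point x, -y, -z); pixel columns grow to the right and rows downward; lengths in m; the calibration is good to about 2 mm. A picture is of the moment at which its call begins: read the wrist's pose just before it. calibration takes no time and is no camera call; for the wrist camera it gives the pose at the moment of the call.
- manip.hand_in(): hands the job in, once; it reports no verdict.
The state is a dict: "time": time; "joint_positions": joint angles; "qd": joint speeds; "joint_efforts": joint torques, N m; "tcp_pos": TCP position; "eef_rot": TCP orientation; "force": force on the tool from outside, world axes, zero at the start; "moment": the same for the moment, N m; "finger_gap": opening from 0.0 (shut) to 1.0 (fully open).
Only numpy, scipy, OpenCV 4.12 (cv2) and the standard library are available. Lean on these libraries where they do the work, as an engineer would, in place of code of your own. Each camera call takes 0.05 s, during which the arm holds its last target.

## Task

Pull the orange push stick up out of the wooden tool stand and use it, not the gripper, to nudge the wax block along the trimmer's channel and in under the white guard until it rests against the depth stop out of sight inside. The stop is only clamped by a thumbscrew: feel for it and do not shift it. Then stand the stick back in the middle well of the stand, leaving the stand and its two markers standing in place.

Things in the scene. Friction and masses are not known exactly. Their poses are not given: they have to be found in the camera images.
- stick_center (a point): Centre of the orange push stick, half-way up: a round plastic rod 160 mm long, about 30 g, standing in the middle well of the stand. Its z axis runs from the foot to the handle end. The lower 94 mm is 12 mm in diameter with a flat foot; the upper 66 mm is the handle, 16 mm in diameter. Foot 80 mm below this point, top 80 mm above it.
- well (a point): Centre of the mouth of the middle well of the tool stand, at the stand's top face, 70 mm above the bench. The stand is a loose, heavy (0.9 kg) light-wood block 60 x 134 x 70 mm on a black rubber sole; its wells are square, 22 mm wide, in a row 42 mm apart along this point's y axis (z up). The floor of the middle well is 52 mm below its mouth.
- stand: The same wooden tool stand; origin under its centre on the bench, z up, y along the row of wells.
- marker_blue: Blue-capped marker standing in the stand's end well towards +y of the stand, 14 x 16 x 117 mm; top 127 mm above the bench. Origin on its side, half-way along. Its y axis points down along it; the cap is up.
- marker_black: Black-capped marker standing in the stand's other end well, same size. Origin on its side, half-way along. Its y axis points down along it; the cap is up.
- guard_mouth (a point): Point on the trimmer's channel floor at the mouth of its white guard, on the channel's centre line, 15 mm above the bench; +x points along the channel into the guard, z up. The channel is 34 mm wide. Its open part, with side rails 13 mm high above the floor, runs 100 mm back from this point (towards -x); the guard runs 93 mm on from it. The trimmer is fixed to the bench.
- stop_face (a point): Centre of the depth stop's brass face (18 mm disc) inside the guard, facing the mouth, 27 mm above the bench, 58 to 71 mm past the mouth; its axes are the trimmer's. Its rod leaves through the guard's rear. Clamped by friction: it gives way at more than about 22 N along the channel.
- block_center (a point): Centre of the cream wax block lying in the open channel, 46 mm long along the channel, 30 mm wide, 22 mm high, about 50 g. The block's own +y axis points along the channel towards the guard.
- block_front (a point): Centre of the wax block's front end face, 23 mm ahead of its centre, the face that must meet the stop.
- trimmer: The block trimmer, grey base 200 x 100 mm; origin on the bench below the guard's mouth, same axes. The guard's top is 52 mm above the bench, with a slot 22 mm wide along the centre line, open at the mouth and 46 mm long, in which an upright stick can follow the block; inside it is 31 mm high. The blade carrier stands on the guard 53 to 67 mm past the mouth, up to 85 mm above the bench.
- push_stick: The push stick's own frame: origin at the centre of its flat foot (the lower end), z up along the stick.

How it is judged:
By the outcome, as a careful person would: the job done as asked, in the order asked, and still so for the second after the job is handed in, with the robot touching nothing.
It also fails if it takes over 51 s, if anything falls off the work surface, if the arm or the gripper's body presses on something with over 40 N, if the wrist force passes 120 N, or if a joint passes its speed limit or range.

## Working session

There is one attempt and no reset: what is moved stays moved. The work goes in short steps, Python scripts to look and compute and a tool call to move; the robot and the scene stay as the last step left them, time stands still between calls to the robot, and variables do not carry over. Pictures are saved under pics/ and viewed, and the job is handed in when it is done.

Besides the shell and the picture viewer there is one more tool, called as name(argument=value, ...), one argument or row to a line, values as JSON. play_rows: Moves the arm, as the interface text tells. Its arguments: {"type":"object","properties":{"series":{"type":"array","items":{"type":"number"}}},"required":["series"]}

```bash
mkdir -p pics; python3 - <<'E'
from rig import read_state, eyes, manip
import cv2,numpy as np,pickle
np.set_printoptions(precision=4,suppress=True)
s=read_state(); print(s)
for n in ["side","top","wrist"]:
    c=eyes.calibration(n); p,d=eyes.read_camera(n)
    print(n,c); cv2.imwrite(f"pics/{n}0.png",p); pickle.dump((c,p,d),open(f"{n}0.pkl","wb"))
E
```

```text
{'time': 0.0, 'joint_positions': array([ 1.1664,  0.3005,  1.5216, -0.    ,  1.3207, -0.0666]), 'qd': array([-0.0001,  0.0005,  0.0011,  0.0012,  0.0013, -0.001 ]), 'joint_efforts': array([ -0.0017, -54.3495, -36.1797,  -0.0001,   0.004 ,  -0.    ]), 'tcp_pos': array([0.1822, 0.5187, 0.2307]), 'eef_rot': array([-1.5556,  0.2653, -0.2649]), 'force': array([ 0.1912,  0.9915, -0.47  ]), 'moment': array([-0.0339, -0.0575, -0.0039]), 'finger_gap': 0.9991394842851912}
side {'camera_matrix': array([[503.0801,   0.    , 272.8578],
       [  0.    , 503.0801, 210.7056],
       [  0.    ,   0.    ,   1.    ]]), 'eye': array([0.49  , 0.9774, 0.5428]), 'attitude': array([ 0.0831, -1.6342, -2.634 ])}
top {'camera_matrix': array([[482.1176,   0.    , 271.3929],
       [  0.    , 482.1176, 212.8073],
       [  0.    ,   0.    ,   1.    ]]), 'eye': array([0.5366, 0.0429, 1.0731]), 'attitude': array([ 0.0175, -0.0169, -1.5844])}
wrist {'camera_matrix': array([[325.9207,   0.    , 282.7315],
       [  0.    , 325.9207, 212.7129],
       [  0.    ,   0.    ,   1.    ]]), 'eye': array([0.1111, 0.5443, 0.3732]), 'attitude': array([-0.2595, -0.1818,  1.2229])}
```

View pics/side0.png

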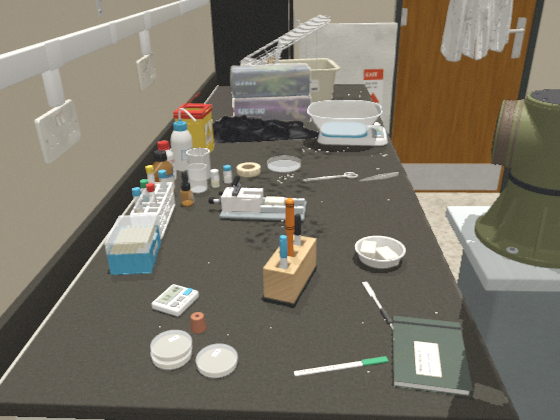

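View pics/top0.png

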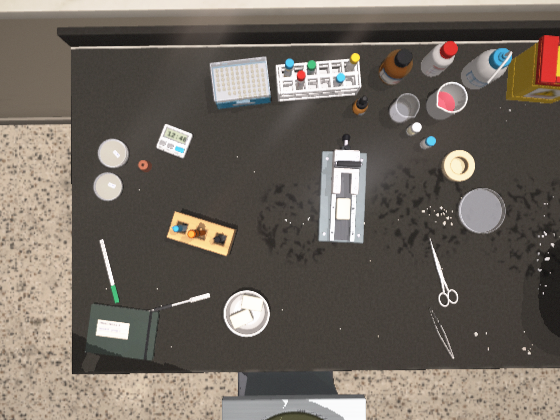

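View pics/wrist0.png

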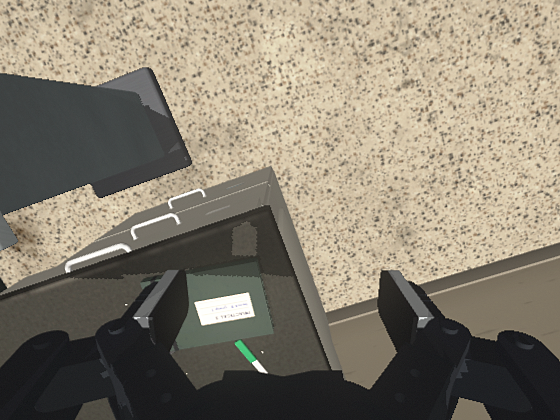

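Side view: the stand is at about (290,265), with the stick at (290,225), and the trimmer at (262,203). In the top view the stand is at (200,233). The trimmer is at (343,197) with its guard away from the robot (up in the image) and the block at (343,208). I'll zoom in next.

```bash
cat > h.py <<'E'
import numpy as np,cv2,pickle
from scipy.spatial.transform import Rotation as R
np.set_printoptions(precision=4,suppress=True)
def ray(c,u,v):
    K=c["camera_matrix"]; d=np.array([(u-K[0,2])/K[0,0],-(v-K[1,2])/K[1,1],-1.])
    return np.array(c["eye"]),R.from_rotvec(c["attitude"]).apply(d)
def onz(c,u,v,z):
    e,d=ray(c,u,v); return e+d*(z-e[2])/d[2]
def proj(c,P):
    q=R.from_rotvec(c["attitude"]).inv().apply(np.asarray(P)-c["eye"]); K=c["camera_matrix"]
    q=np.atleast_2d(q); return np.c_[K[0,2]+K[0,0]*q[:,0]/-q[:,2],K[1,2]-K[1,1]*q[:,1]/-q[:,2]]
def pts(c,d):
    K=c["camera_matrix"]; v,u=np.mgrid[:d.shape[0],:d.shape[1]]
    q=np.stack([(u-K[0,2])/K[0,0]*d,-(v-K[1,2])/K[1,1]*d,-d],-1)
    return R.from_rotvec(c["attitude"]).apply(q.reshape(-1,3)).reshape(q.shape)+c["eye"]
E
python3 - <<'E'
from h import *
c,p,d=pickle.load(open("top0.pkl","rb"))
a=cv2.resize(p[200:265,155:245],None,fx=7,fy=7,interpolation=cv2.INTER_CUBIC); cv2.imwrite("pics/t_stand.png",a)
a=cv2.resize(p[130:250,310:375],None,fx=5,fy=5,interpolation=cv2.INTER_CUBIC); cv2.imwrite("pics/t_trim.png",a)
P=pts(c,d)
for (u,v) in [(343,208),(343,230),(325,235),(343,180),(200,233),(215,245),(202,230),(240,140)]:
    print(u,v,P[v,u])
c,p,d=pickle.load(open("side0.pkl","rb"))
a=cv2.resize(p[180:310,200:330],None,fx=4.5,fy=4.5,interpolation=cv2.INTER_CUBIC); cv2.imwrite("pics/s.png",a)
E
```

```text
343 208 [ 0.5675 -0.1111  0.0365]
343 230 [ 0.5199 -0.1136  0.014 ]
325 235 [ 0.5094 -0.0742  0.0116]
343 180 [ 0.6297 -0.1153  0.0149]
200 233 [0.5191 0.1876 0.1   ]
215 245 [0.4934 0.1608 0.0729]
202 230 [0.5247 0.189  0.0622]
240 140 [ 0.7238  0.111  -0.0006]
```

View pics/t_stand.png

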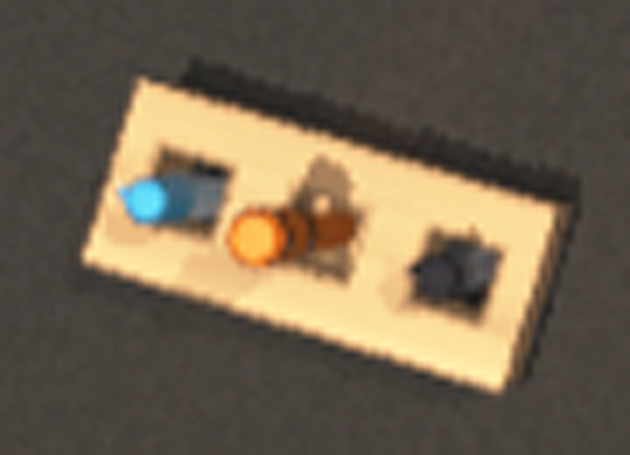

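View pics/t_trim.png

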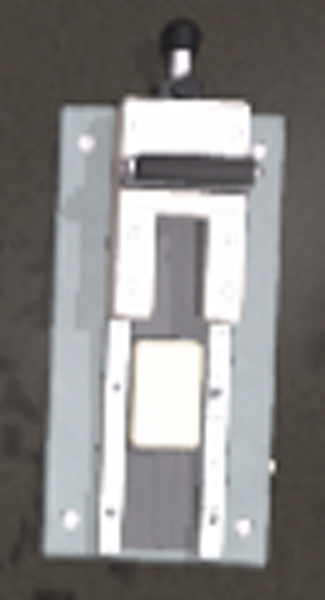

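View pics/s.png

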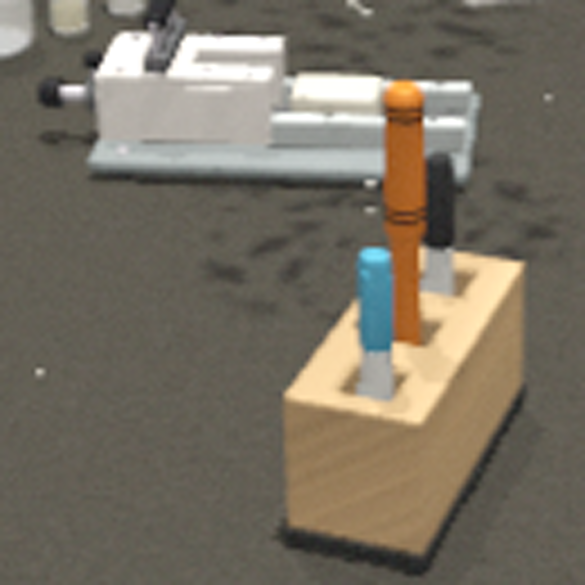

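Zoomed in, the stick is upright in the middle well and the markers are in the end wells. The slot in the guard is open, and the block sits just before the mouth. Next I'll measure by mask and depth.

```bash
python3 - <<'E'
from h import *
c,p,d=pickle.load(open("top0.pkl","rb")); P=pts(c,d)
z=P[...,2]
v,u=np.mgrid[:420,:560]
hsv=cv2.cvtColor(p,cv2.COLOR_BGR2HSV)
def rect(m,zz,name):
    pu=np.c_[u[m],v[m]].astype(float)
    W=np.array([onz(c,a,b,zz)[:2] for a,b in pu])
    r=cv2.minAreaRect((W*1000).astype(np.float32)); print(name,m.sum(),r, "med z",np.median(z[m]))
    return W
roi=(u>155)&(u<245)&(v>200)&(v<265)
wood=roi&(hsv[...,0]>8)&(hsv[...,0]<25)&(hsv[...,2]>170)&(hsv[...,1]>60)&(z>.06)&(z<.078)
rect(wood,.07,"stand")
# stick top
org=roi&(z>.165); 
print("sticktop px",u[org].mean(),v[org].mean(),org.sum(), onz(c,u[org].mean(),v[org].mean(),.178))
for lo,hi in [(.115,.13),(.13,.15),(.15,.17),(.17,.19)]:
    m=roi&(z>lo)&(z<hi); print(lo,m.sum(),P[m].mean(0) if m.any() else 0)
roi=(u>310)&(u<375)&(v>130)&(v<250)
g=roi&(z>.047)&(z<.058); W=rect(g,.052,"guardtop"); print(W.min(0),W.max(0))
b=roi&(z>.033)&(z<.042)&(v>190)&(v<225); W=rect(b,.037,"block"); print(W.min(0),W.max(0))
rl=roi&(z>.024)&(z<.032)&(v>190); rect(rl,.028,"rails")
ba=roi&(z>.006)&(z<.0125);rect(ba,.0095,"base")
print(np.median(z[ba]))
c,p,d=pickle.load(open("side0.pkl","rb")); P=pts(c,d)
hsv=cv2.cvtColor(p,cv2.COLOR_BGR2HSV)
m=(u>275)&(u<310)&(v>190)&(v<260)&(hsv[...,0]>4)&(hsv[...,0]<13)&(hsv[...,1]>190)
Q=P[m];print(Q[:,2].max())
for lo in np.arange(.08,.18,.02):
    k=(Q[:,2]>lo)&(Q[:,2]<lo+.02); print(lo,k.sum(),Q[k].mean(0))
E
```

```text
stand 1224 ((518.8109741210938, 191.2023162841797), (130.461669921875, 55.922569274902344), 72.01299285888672) med z 0.06968325314463342
sticktop px 193.11111111111111 230.7 90 [0.525  0.1888 0.178 ]
0.115 87 [0.52   0.193  0.1247]
0.13 15 [0.5209 0.1873 0.1396]
0.15 13 [0.5208 0.1868 0.1604]
0.17 59 [0.5204 0.1921 0.1765]
guardtop 735 ((651.1484985351562, -116.89025115966797), (54.43180465698242, 103.91670227050781), 86.93769836425781) med z 0.05177818963741032
[ 0.5984 -0.1448] [ 0.703  -0.0881]
block 292 ((571.4029541015625, -108.59502410888672), (71.79286193847656, 40.02603530883789), 9.311972618103027) med z 0.03693174213532846
[ 0.5392 -0.1342] [ 0.6044 -0.0875]
rails 435 ((548.5975341796875, -111.02455139160156), (53.96414566040039, 101.99332427978516), 86.77197265625) med z 0.0278616602627606
base 1107 ((596.659423828125, -104.71112060546875), (118.6917724609375, 203.4490509033203), 86.68374633789062) med z 0.010947440440855605
0.010947440440855605
0.12392860353087198
0.08 0 [nan nan nan]
0.1 0 [nan nan nan]
0.12000000000000001 1 [0.5137 0.1969 0.1239]
0.14 0 [nan nan nan]
0.16000000000000003 0 [nan nan nan]<stdin>:30: RuntimeWarning: Mean of empty slice.
  ret = um.true_divide(
```

```bash
python3 - <<'E'
from h import *
c,p,d=pickle.load(open("top0.pkl","rb"))
for (x,y) in [(132,341),(203,341),(132,448),(203,448),(167,341),(167,448)]:
    print("block",onz(c,310+(x+.5)/5-.5,130+(y+.5)/5-.5,.037))
for (x,y) in [(115,318),(155,318),(205,318),(240,318),(155,215),(205,215)]:
    print("guard",onz(c,310+(x+.5)/5-.5,130+(y+.5)/5-.5,.052))
for (x,y) in [(140,78),(567,205),(503,392),(82,262)]:
    print("stand",onz(c,155+(x+.5)/7-.5,200+(y+.5)/7-.5,.070))
cc,pp,dd=pickle.load(open("side0.pkl","rb"))
hsv=cv2.cvtColor(pp,cv2.COLOR_BGR2HSV); v,u=np.mgrid[:420,:560]
m=(u>275)&(u<310)&(v>190)&(v<262)&(hsv[...,1]>200)&(pp[...,2]>pp[...,0]+60)&(hsv[...,0]<13)
print(m.sum(),dd[230,290],hsv[220,290])
# axis line in the side view: row centroids
for r in range(198,258,6):
    k=m[r]; print(r,u[r][k].mean() if k.any() else 0,k.sum(), onz_y:=None)
# projections of candidate vertical stick
for xy in [(.519,.191),(.522,.191),(.525,.189)]:
    print(xy,proj(cc,[[*xy,.178],[*xy,.112],[*xy,.08]]).round(1).tolist(),proj(c,[[*xy,.178],[*xy,.112],[*xy,.08]]).round(1).tolist())
E
```

```text
block [ 0.5896 -0.0963  0.037 ]
block [ 0.5892 -0.1269  0.037 ]
block [ 0.5436 -0.0955  0.037 ]
block [ 0.5432 -0.1261  0.037 ]
block [ 0.5894 -0.1114  0.037 ]
block [ 0.5434 -0.1106  0.037 ]
guard [ 0.5987 -0.0873  0.052 ]
guard [ 0.5985 -0.1042  0.052 ]
guard [ 0.5982 -0.1254  0.052 ]
guard [ 0.598  -0.1402  0.052 ]
guard [ 0.6423 -0.105   0.052 ]
guard [ 0.642  -0.1262  0.052 ]
stand [0.5657 0.2445 0.07  ]
stand [0.5262 0.118  0.07  ]
stand [0.471  0.1377 0.07  ]
stand [0.5112 0.2623 0.07  ]
0 0.88608485 [ 13 194 170]
198 0 0 None
204 0 0 None
210 0 0 None
216 0 0 None
222 0 0 None
228 0 0 None
234 0 0 None
240 0 0 None
246 0 0 None
252 0 0 None
(0.519, 0.191) [[289.8, 197.7], [290.2, 231.3], [290.3, 246.8]] [[191.9, 233.9], [197.4, 233.2], [199.8, 232.9]]
(0.522, 0.191) [[288.1, 197.7], [288.5, 231.3], [288.7, 246.8]] [[191.9, 232.3], [197.4, 231.7], [199.8, 231.4]]
(0.525, 0.189) [[286.4, 197.2], [286.9, 230.7], [287.1, 246.2]] [[193.0, 230.7], [198.4, 230.2], [200.7, 230.0]]
```

```bash
cat >> h.py <<'E'
def tgt(pos,jawdeg,s=None):
    """tool shift (mm) and turn from the current pose to: y down, tool z along azimuth jawdeg"""
    from rig import read_state
    s=s or read_state(); R0=R.from_rotvec(s["eef_rot"])
    a=np.radians(jawdeg); Z=np.array([np.cos(a),np.sin(a),0]);Y=np.array([0,0,-1.]);X=np.cross(Y,Z)
    R1=R.from_matrix(np.c_[X,Y,Z])
    sh=R0.inv().apply(np.asarray(pos)-s["tcp_pos"])*1000
    print("t",round(s["time"],2),"tcp",s["tcp_pos"],"F",s["force"],"gap",round(s["finger_gap"],3),"q",s["joint_positions"])
    print("shift",sh.round(1),"turn",(R0.inv()*R1).as_rotvec().round(4))
E
python3 - <<'E'
from h import *
from rig import read_state
s=read_state(); print(R.from_rotvec(s["eef_rot"]).as_matrix())
tgt([.519,.191,.225],-17.8); tgt([.519,.191,.225],162.2)
E
```

```text
[[ 0.9435 -0.0004  0.3314]
 [-0.3314 -0.0009  0.9435]
 [-0.0001 -1.     -0.0009]]
t 0.15 tcp [0.1822 0.5187 0.2308] F [-0.5854 -0.4823 -0.0012] gap 0.999 q [ 1.1664  0.3004  1.5214 -0.      1.3207 -0.0666]
shift [ 426.4    6.  -197.6] turn [0.0008 1.5437 0.0007]
t 0.15 tcp [0.1822 0.5187 0.2308] F [-0.5854 -0.4823 -0.0012] gap 0.999 q [ 1.1664  0.3004  1.5214 -0.      1.3207 -0.0666]
shift [ 426.4    6.  -197.6] turn [ 0.0007 -1.5979 -0.0008]
```

play_rows(
  series=[426.4, 6, -197.6, 0, 1.544, 0, 0, 426.4, 6, -197.6, 0, 1.544, 0, 0, 426.4, 6, -197.6, 0, 1.544, 0, 0, 426.4, 6, -197.6, 0, 1.544, 0, 0, 426.4, 6, -197.6, 0, 1.544, 0, 0, 426.4, 6, -197.6, 0, 1.544, 0, 0, 426.4, 6, -197.6, 0, 1.544, 0, 0, 426.4, 6, -197.6, 0, 1.544, 0, 0],
)

```text
time: 0.82
tcp_pos: [0.4222, 0.2847, 0.227]
eef_rot: [-1.308, 1.04, -1.04]
force: [0.5, 1.4, 0.3]
finger_gap: 1.001
```

```bash
python3 -c "
from h import *
tgt([.519,.191,.225],-17.8)"
```

```text
t 0.82 tcp [0.4222 0.2847 0.227 ] F [0.5047 1.413  0.261 ] gap 1.001 q [ 0.5213  0.2127  1.6406 -0.      1.2883  0.2944]
shift [113.1   2.   73.2] turn [-0.      0.5376  0.    ]
```

play_rows(
  series=[113, 2, 73, 0, 0.538, 0, 0, 113, 2, 73, 0, 0.538, 0, 0, 113, 2, 73, 0, 0.538, 0, 0, 113, 2, 73, 0, 0.538, 0, 0, 113, 2, 73, 0, 0.538, 0, 0, 113, 2, 73, 0, 0.538, 0, 0, 113, 2, 73, 0, 0.538, 0, 0],
)

```text
time: 1.4
tcp_pos: [0.5181, 0.1934, 0.2248]
eef_rot: [-1.051, 1.429, -1.429]
force: [0.4, 0.0, -0.3]
finger_gap: 0.998
```

```bash
python3 - <<'E'
from h import *
from rig import eyes
tgt([.519,.191,.117],-17.8)
for n in ("wrist","top"):
    c=eyes.calibration(n); p,d=eyes.read_camera(n); cv2.imwrite(f"pics/{n}1.png",p); pickle.dump((c,p,d),open(f"{n}1.pkl","wb"))
E
```

```text
t 1.4 tcp [0.5181 0.1934 0.2248] F [ 0.4072  0.0366 -0.2567] gap 0.998 q [0.291  0.3121 1.5204 0.     1.3095 0.5942]
shift [  2.  107.8   1.6] turn [0.0004 0.0075 0.0003]
```

View pics/wrist1.png

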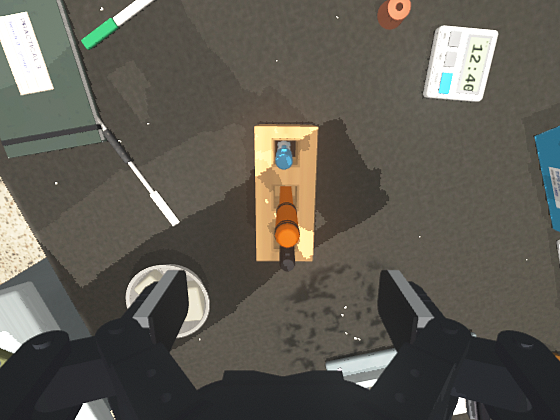

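The wrist view shows the stick's head at (288,233), between the open fingers. The stand lines up with the jaws. I'll check the position by ray.

```bash
python3 - <<'E'
from h import *
c,p,d=pickle.load(open("wrist1.pkl","rb"))
hsv=cv2.cvtColor(p,cv2.COLOR_BGR2HSV);v,u=np.mgrid[:420,:560]
P=pts(c,d); 
m=(u>255)&(u<320)&(v>180)&(v<262)&(P[...,2]>.165); print(m.sum(),u[m].mean(),v[m].mean(), onz(c,u[m].mean(),v[m].mean(),.176))
for lo in (.085,.1,.115,.13,.15):
    m=(u>265)&(u<310)&(v>180)&(v<262)&(P[...,2]>lo)&(P[...,2]<lo+.015)&(hsv[...,1]>150); print(lo,m.sum(),P[m].mean(0))
for q in [(255.5,124.5),(318,124.5),(313.5,261.5),(256,261.5)]: print(onz(c,*q,.07))
print(proj(c,[[.519,.191,.178],[.519,.191,.112]]))
E
```

```text
579 286.6977547495682 232.72538860103626 [0.5206 0.1961 0.176 ]
0.085 61 [0.52   0.1952 0.0929]
0.1 35 [0.5195 0.1939 0.1044]
0.115 56 [0.5223 0.1997 0.1231]
0.13 115 [0.5217 0.1995 0.1377]
0.15 139 [0.5214 0.1997 0.1571]
[0.5138 0.263  0.07  ]
[0.5663 0.2465 0.07  ]
[0.5265 0.1204 0.07  ]
[0.4716 0.1376 0.07  ]
[[286.6495 241.9529]
 [285.7773 211.3167]]
```

play_rows(
  series=[1.4, 40, 2, 0, 0.007, 0, 0, 1.4, 75, 2, 0, 0.007, 0, 0, 1.4, 100, 2, 0, 0.007, 0, 0, 1.4, 108, 2, 0, 0.007, 0, 0, 1.4, 108, 2, 0, 0.007, 0, 0],
)

```text
time: 1.92
tcp_pos: [0.5188, 0.1916, 0.1156]
eef_rot: [-1.049, 1.436, -1.434]
force: [0.1, 0.6, 0.6]
finger_gap: 1.003
```

```bash
python3 - <<'E'
from h import *
from rig import eyes
tgt([.5193,.192,.117],-17.8)
for n in ("side","wrist"):
    c=eyes.calibration(n); p,d=eyes.read_camera(n); cv2.imwrite(f"pics/{n}2.png",p if n=="wrist" else cv2.resize(p[130:310,190:390],None,fx=3,fy=3))
E
```

```text
t 1.92 tcp [0.5188 0.1916 0.1156] F [0.0857 0.6132 0.6264] gap 1.003 q [0.2876 0.43   1.6299 0.     1.0848 0.598 ]
shift [-0.5 -1.4  0.3] turn [0.0026 0.0002 0.0018]
```

View pics/side2.png

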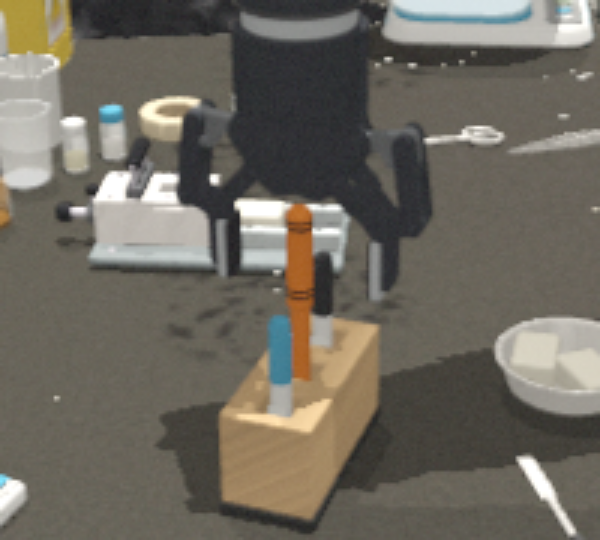

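View pics/wrist2.png

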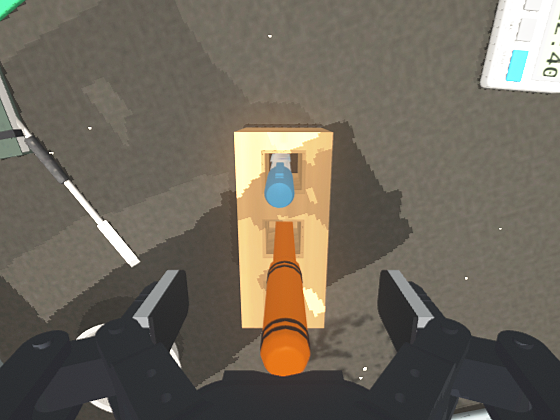

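The side view shows the fingers either side of the handle and clear of the markers, with the body just above the stick's top. In the wrist view the stick is centred between the pads. Closing the gripper.

play_rows(
  series=[0, -1, 0, 0, 0, 0, 0.5, 0, -1, 0, 0, 0, 0, 1, 0, -1, 0, 0, 0, 0, 1, 0, -1, 0, 0, 0, 0, 1, 0, -1, 0, 0, 0, 0, 1, 0, -1, 0, 0, 0, 0, 1, 0, -1, 0, 0, 0, 0, 1, 0, -1, 0, 0, 0, 0, 1],
)

```text
time: 2.68
tcp_pos: [0.52, 0.1915, 0.1184]
eef_rot: [-1.044, 1.435, -1.435]
force: [-0.6, 0.3, 4.3]
finger_gap: 0.172
```

play_rows(
  series=[0, 0, 0, 0, 0, 0, 1, 0, 0, 0, 0, 0, 0, 1],
)

```text
time: 2.85
tcp_pos: [0.52, 0.1915, 0.1184]
eef_rot: [-1.044, 1.435, -1.435]
force: [0.9, -0.3, 5.0]
finger_gap: 0.171
```

play_rows(
  series=[0, -10, 0, 0, 0, 0, 1, 0, -30, 0, 0, 0, 0, 1, 0, -60, 0, 0, 0, 0, 1, 0, -95, 0, 0, 0, 0, 1, 0, -125, 0, 0, 0, 0, 1, 0, -135, 0, 0, 0, 0, 1, 0, -135, 0, 0, 0, 0, 1],
)

```text
time: 3.43
tcp_pos: [0.5204, 0.1916, 0.2561]
eef_rot: [-1.04, 1.433, -1.436]
force: [0.0, -0.3, -1.3]
finger_gap: 0.174
```

```bash
python3 - <<'E'
from h import *
from rig import eyes
# start point: 20mm behind the block's rear, on centre line
a=np.radians(-3.2); ex=np.array([np.cos(a),np.sin(a),0]); m=np.array([.5985,-.1142,0])
for dd in (-55.5-6-20,):
    tgt(m+ex*dd/1000+[0,0,.25],-3.2)
for n in ("side","top","wrist"):
    c=eyes.calibration(n); p,d=eyes.read_camera(n); pickle.dump((c,p,d),open(f"{n}3.pkl","wb")); cv2.imwrite(f"pics/{n}3.png",cv2.resize(p[90:290,190:390],None,fx=3,fy=3) if n=="side" else p)
E
```

```text
t 3.43 tcp [0.5204 0.1916 0.2561] F [ 0.0167 -0.3013 -1.2725] gap 0.174 q [0.2868 0.2895 1.4763 0.     1.3711 0.5988]
shift [287.8   5.7  89.4] turn [-0.0042 -0.2561 -0.0021]
```

View pics/side3.png

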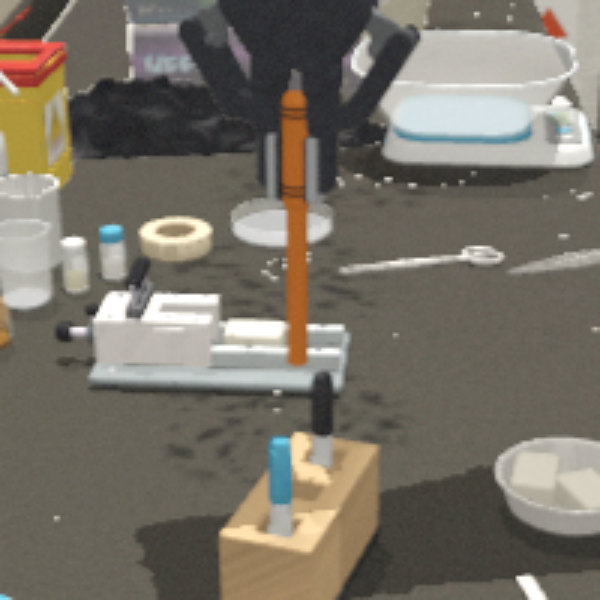

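View pics/wrist3.png

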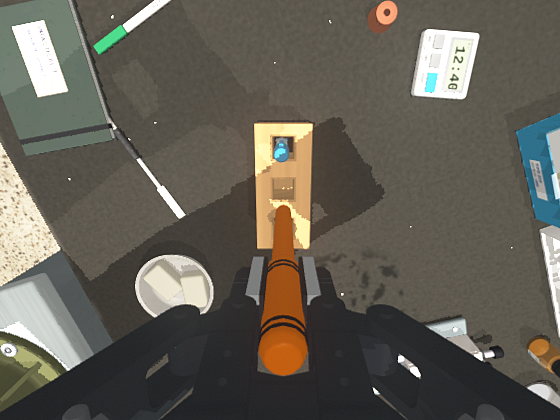

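The side view shows the stick held nearly upright, with its foot at about (289,212) in full-frame pixels. The markers and stand are undisturbed. I'll locate the foot.

```bash
python3 - <<'E'
from h import *
cs,ps,_=pickle.load(open("side3.pkl","rb")); cw,pw,dw=pickle.load(open("wrist3.pkl","rb"))
print("pred side vertical foot/top:",proj(cs,[[.5204,.1916,.156],[.5204,.1916,.316]]), "wrist foot pred",proj(cw,[[.5204,.1916,.156],[.5204,.1916,.25],[.5204,.1916,.316]]))
for n,(c,p,_) in dict(side=(cs,ps,0),wrist=(cw,pw,0)).items():
    hsv=cv2.cvtColor(p,cv2.COLOR_BGR2HSV);v,u=np.mgrid[:420,:560]
    r=(u>270)&(u<310)&(v>100)&(v<230) if n=="side" else (u>255)&(u<310)&(v>195)&(v<380)
    m=r&(hsv[...,0]<16)&(hsv[...,0]>3)&(hsv[...,1]>170)
    rows=[k for k in range(420) if m[k].sum()>=3]
    print(n,rows[0],rows[-1],[(k,round(u[k][m[k]].mean(),1),int(m[k].sum())) for k in rows[::8]+rows[-2:]])
E
```

```text
pred side vertical foot/top: [[289.1446 209.286 ]
 [288.1717 119.5667]] wrist foot pred [[285.1353 214.3509]
 [286.2562 271.6036]
 [288.2842 375.1899]]
side 121 210 [(121, np.float64(287.5), 6), (129, np.float64(287.0), 7), (137, np.float64(287.0), 7), (145, np.float64(287.0), 7), (153, np.float64(287.0), 7), (161, np.float64(288.5), 6), (169, np.float64(289.0), 5), (177, np.float64(288.5), 6), (185, np.float64(288.5), 6), (193, np.float64(288.5), 6), (201, np.float64(289.0), 5), (209, np.float64(289.0), 5), (209, np.float64(289.0), 5), (210, np.float64(289.0), 5)]
wrist 205 374 [(205, np.float64(283.0), 3), (213, np.float64(283.0), 15), (221, np.float64(283.0), 17), (229, np.float64(282.5), 18), (237, np.float64(283.0), 19), (245, np.float64(282.5), 20), (253, np.float64(282.5), 22), (261, np.float64(282.7), 13), (269, np.float64(283.0), 25), (277, np.float64(282.5), 32), (285, np.float64(282.5), 34), (293, np.float64(282.5), 36), (301, np.float64(282.5), 38), (309, np.float64(283.0), 39), (317, np.float64(282.5), 20), (325, np.float64(281.3), 13), (333, np.float64(283.0), 37), (341, np.float64(282.5), 46), (349, np.float64(282.5), 50), (357, np.float64(282.5), 44), (365, np.float64(282.5), 38), (373, np.float64(283.0), 19), (373, np.float64(283.0), 19), (374, np.float64(283.0), 11)]
```

play_rows(
  series=[288, 6, 89, -0.004, -0.256, -0.002, 1, 288, 6, 89, -0.004, -0.256, -0.002, 1, 288, 6, 89, -0.004, -0.256, -0.002, 1, 288, 6, 89, -0.004, -0.256, -0.002, 1, 288, 6, 89, -0.004, -0.256, -0.002, 1, 288, 6, 89, -0.004, -0.256, -0.002, 1, 288, 6, 89, -0.004, -0.256, -0.002, 1, 288, 6, 89, -0.004, -0.256, -0.002, 1],
)

```text
time: 4.25
tcp_pos: [0.515, -0.114, 0.2451]
eef_rot: [-1.187, 1.257, -1.25]
force: [-0.2, -0.4, -0.6]
finger_gap: 0.169
```

play_rows(
  series=[0, 0, 0, 0, 0, 0, 1, 0, 0, 0, 0, 0, 0, 1],
)

```text
time: 4.42
tcp_pos: [0.5155, -0.1105, 0.2454]
eef_rot: [-1.187, 1.257, -1.249]
force: [0.4, -0.0, 0.2]
finger_gap: 0.168
```

```bash
python3 - <<'E'
from h import *
from rig import eyes
a=np.radians(-3.2); ex=np.array([np.cos(a),np.sin(a),0]); m=np.array([.5985,-.1142,0])
tgt(m+ex*-.0815+[0,0,.121],-3.2)
for n in ("side","wrist"):
    c=eyes.calibration(n); p,d=eyes.read_camera(n); pickle.dump((c,p,d),open(f"{n}4.pkl","wb")); cv2.imwrite(f"pics/{n}4.png",cv2.resize(p[90:290,190:390],None,fx=3,fy=3) if n=="side" else p)
E
```

```text
t 4.42 tcp [ 0.5155 -0.1105  0.2454] F [ 0.3711 -0.0452  0.1541] gap 0.168 q [-0.2797  0.2418  1.5614 -0.0023  1.3451 -0.2213]
shift [ -1.1 124.4   2.5] turn [ 0.0071 -0.0021  0.0007]
```

View pics/wrist4.png

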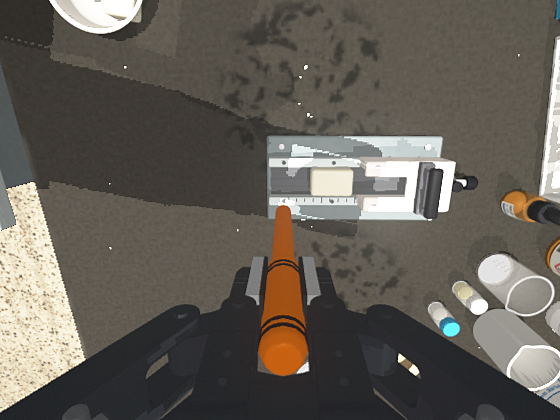

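View pics/side4.png

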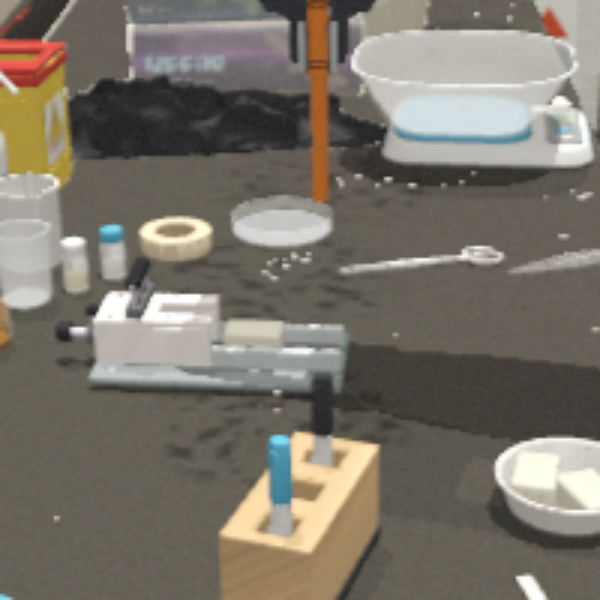

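In the wrist view the block is at (332,182) and the mouth edge is at about column 362. The stick is vertical. I'll cross-check these against the top camera.

```bash
python3 - <<'E'
from h import *
c,p,d=pickle.load(open("wrist4.pkl","rb"))
a=cv2.resize(p[130:230,255:385],None,fx=6,fy=6,interpolation=cv2.INTER_CUBIC);cv2.imwrite("pics/w4c.png",a)
e=np.radians(-3.2); ex=np.array([np.cos(e),np.sin(e),0]); ey=np.array([-ex[1],ex[0],0]); m=np.array([.5985,-.1142,0])
B=m-ex*.0555
for nm,P in dict(rear_l=B+ey*.015+[0,0,.037],rear_r=B-ey*.015+[0,0,.037],mouth_l=m+ey*.026+[0,0,.052],mouth_r=m-ey*.026+[0,0,.052],raill=m-.1*ex+ey*.017+[0,0,.028],railr=m-.1*ex-ey*.017+[0,0,.028]).items():
    q=proj(c,[P])[0]; print(nm,q,(q-[255,130])*6)
E
```

```text
rear_l [310.0338 170.6362] [330.203  243.8174]
rear_r [309.4041 197.4828] [326.4246 404.8966]
mouth_l [365.3576 162.4899] [662.1454 194.9396]
mouth_r [361.814 210.904] [640.8837 485.4239]
raill [269.3274 167.4636] [ 85.9641 224.7817]
railr [269.7287 197.1973] [ 88.3723 403.1837]
```

View pics/w4c.png

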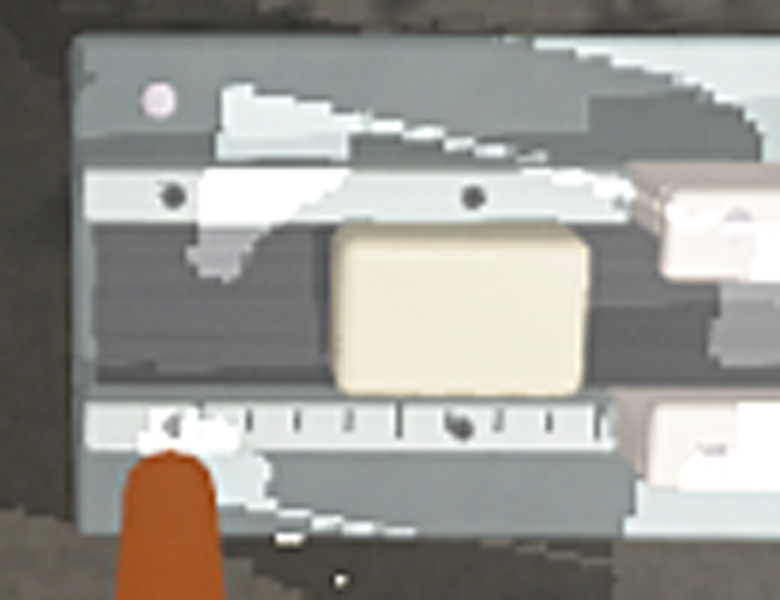

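The crop agrees with the top-camera figures to about 2 mm. Next I lower the stick into the channel behind the block.

play_rows(
  series=[-1.5, 40, 2.5, 0.007, -0.002, 0, 1, -1.5, 80, 2.5, 0.007, -0.002, 0, 1, -1.5, 105, 2.5, 0.007, -0.002, 0, 1, -1.5, 118, 2.5, 0.007, -0.002, 0, 1, -1.5, 124, 2.5, 0.007, -0.002, 0, 1, -1.5, 124, 2.5, 0.007, -0.002, 0, 1],
)

```text
time: 5.02
tcp_pos: [0.5177, -0.1077, 0.1219]
eef_rot: [-1.184, 1.247, -1.249]
force: [-0.1, -0.6, -0.3]
finger_gap: 0.171
```

```bash
python3 - <<'E'
from h import *
from rig import eyes
e=np.radians(-3.2); ex=np.array([np.cos(e),np.sin(e),0]); m=np.array([.5985,-.1138,0])
tgt(m+ex*-.0655+[0,0,.121],-3.2)
for n in ("side","wrist"):
    c=eyes.calibration(n); p,d=eyes.read_camera(n); pickle.dump((c,p,d),open(f"{n}5.pkl","wb")); cv2.imwrite(f"pics/{n}5.png",cv2.resize(p[90:240,190:390],None,fx=4,fy=4) if n=="side" else p)
E
```

```text
t 5.02 tcp [ 0.5177 -0.1077  0.1219] F [-0.0964 -0.606  -0.347 ] gap 0.171 q [-0.274   0.3711  1.6981 -0.0009  1.0716 -0.2209]
shift [ 1.7  0.9 15.5] turn [-0.0006  0.0033  0.0009]
```

View pics/wrist5.png

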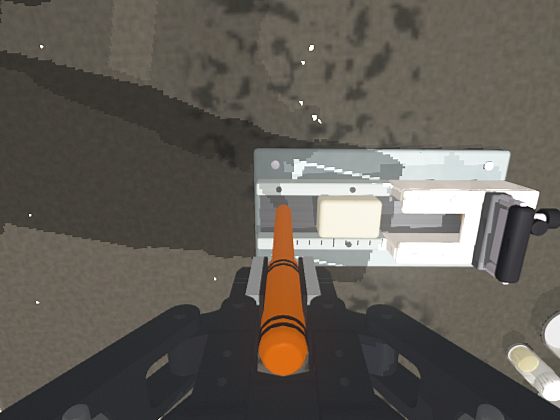

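View pics/side5.png

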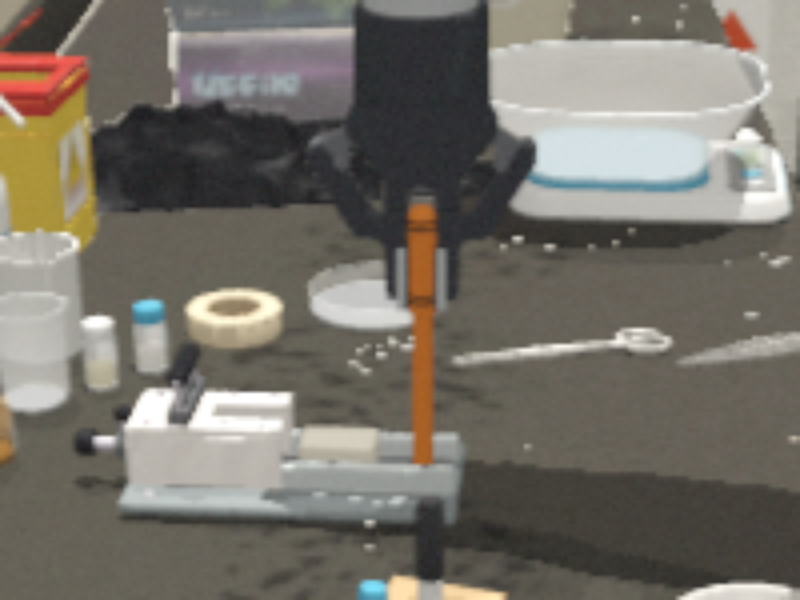

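In the wrist view the stick's foot is in the channel behind the block, with the block at (349,216). Now I push slowly.

play_rows(
  series=[1.5, 1, 6, 0, 0.003, 0, 1, 1.8, 1, 12, 0, 0.003, 0, 1, 1.8, 1, 18, 0, 0.003, 0, 1, 1.8, 1, 22, 0, 0.003, 0, 1, 1.8, 1, 26, 0, 0.003, 0, 1, 1.8, 1, 30, 0, 0.003, 0, 1, 1.8, 1, 34, 0, 0.003, 0, 1, 1.8, 1, 38, 0, 0.003, 0, 1],
)

```text
time: 5.78
tcp_pos: [0.5563, -0.1127, 0.1221]
eef_rot: [-1.181, 1.248, -1.253]
force: [-0.9, -0.4, -1.0]
finger_gap: 0.168
```

```bash
python3 - <<'E'
from h import *
from rig import eyes
e=np.radians(-3.2); ex=np.array([np.cos(e),np.sin(e),0]); m=np.array([.5985,-.1138,0])
tgt(m+ex*0.+[0,0,.121],-3.2)
for n in ("wrist",):
    c=eyes.calibration(n); p,d=eyes.read_camera(n); cv2.imwrite(f"pics/{n}6.png",p[120:320,220:560])
E
```

```text
t 5.78 tcp [ 0.5563 -0.1127  0.1221] F [-0.9347 -0.3844 -1.0148] gap 0.168 q [-0.264   0.4479  1.5864 -0.001   1.1044 -0.2065]
shift [-1.3  1.2 42.2] turn [-0.0027 -0.0012  0.0014]
```

View pics/wrist6.png

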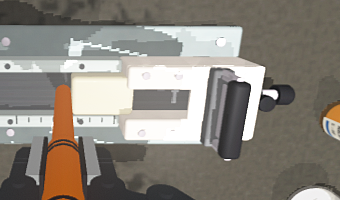

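The block is moving squarely and its front is entering the mouth. I'll continue to just short of the earliest possible contact.

play_rows(
  series=[-0.5, 1, 5, 0, 0, 0, 1, -1, 1, 10, 0, 0, 0, 1, -1, 1, 15, 0, 0, 0, 1, -1.2, 1, 20, 0, 0, 0, 1, -1.2, 1, 25, 0, 0, 0, 1, -1.2, 1, 30, 0, 0, 0, 1, -1.2, 1, 35, 0, 0, 0, 1, -1.2, 1, 38, 0, 0, 0, 1],
)

```text
time: 6.5
tcp_pos: [0.5946, -0.1136, 0.1212]
eef_rot: [-1.181, 1.248, -1.254]
force: [-0.9, 0.7, -0.1]
finger_gap: 0.169
```

play_rows(
  series=[0, 0, 1, 0, 0, 0, 1, 0, 0, 2, 0, 0, 0, 1],
)

```text
time: 6.67
tcp_pos: [0.596, -0.1137, 0.1212]
eef_rot: [-1.181, 1.248, -1.253]
force: [-0.6, -0.1, 0.3]
finger_gap: 0.169
```

```bash
python3 - <<'E'
from h import *
from rig import eyes
e=np.radians(-3.2); ex=np.array([np.cos(e),np.sin(e),0]); m=np.array([.5985,-.1138,0])
tgt(m+ex*0.006+[0,0,.121],-3.2)
for n in ("wrist",):
    c=eyes.calibration(n); p,d=eyes.read_camera(n); cv2.imwrite(f"pics/{n}7.png",p[120:320,220:560])
E
```

```text
t 6.67 tcp [ 0.596  -0.1137  0.1212] F [-0.6298 -0.1426  0.3217] gap 0.169 q [-0.2485  0.5288  1.4663 -0.001   1.1437 -0.1911]
shift [-0.   0.2  8.5] turn [-0.0026 -0.0011  0.0014]
```

View pics/wrist7.png

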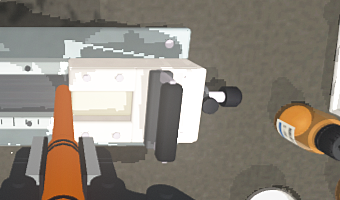

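Now feeling for the stop, 1 mm per row.

play_rows(
  series=[0, 0, 1, 0, 0, 0, 1, 0, 0, 2, 0, 0, 0, 1, 0, 0, 3, 0, 0, 0, 1],
)

```text
time: 6.97
tcp_pos: [0.599, -0.1139, 0.1213]
eef_rot: [-1.181, 1.248, -1.254]
force: [-0.1, -0.4, 0.2]
finger_gap: 0.168
```

play_rows(
  series=[0, 0, 1, 0, 0, 0, 1, 0, 0, 2, 0, 0, 0, 1, 0, 0, 3, 0, 0, 0, 1],
)

```text
time: 7.22
tcp_pos: [0.602, -0.114, 0.1213]
eef_rot: [-1.181, 1.248, -1.254]
force: [-0.4, 0.1, -0.4]
finger_gap: 0.172
```

play_rows(
  series=[0, 0, 1, 0, 0, 0, 1, 0, 0, 2, 0, 0, 0, 1],
)

```text
time: 7.38
tcp_pos: [0.604, -0.1142, 0.1213]
eef_rot: [-1.181, 1.248, -1.254]
force: [0.4, 1.1, -0.4]
finger_gap: 0.169
```

play_rows(
  series=[0, 0, 1, 0, 0, 0, 1, 0, 0, 2, 0, 0, 0, 1],
)

```text
time: 7.55
tcp_pos: [0.606, -0.1143, 0.1212]
eef_rot: [-1.181, 1.248, -1.253]
force: [-0.7, 0.6, 0.4]
finger_gap: 0.166
```

play_rows(
  series=[0, 0, 1, 0, 0, 0, 1, 0, 0, 1, 0, 0, 0, 1],
)

```text
time: 7.72
tcp_pos: [0.6071, -0.1144, 0.1213]
eef_rot: [-1.181, 1.248, -1.254]
force: [0.3, -0.3, -0.2]
finger_gap: 0.168
```

play_rows(
  series=[0, 0, 1, 0, 0, 0, 1, 0, 0, 1, 0, 0, 0, 1],
)

```text
time: 7.88
tcp_pos: [0.6078, -0.1144, 0.1212]
eef_rot: [-1.181, 1.249, -1.253]
force: [-2.5, 0.2, 0.6]
finger_gap: 0.169
```

play_rows(
  series=[0, 0, 1, 0, 0, 0, 1, 0, 0, 1, 0, 0, 0, 1],
)

```text
time: 8.05
tcp_pos: [0.6085, -0.1144, 0.1212]
eef_rot: [-1.182, 1.25, -1.253]
force: [-5.4, -0.6, 3.4]
finger_gap: 0.169
```

Contact: the force climbed from 0 to 2.5 to 5.4 N and the TCP began to lag. I'll take one small confirming step, then look.

play_rows(
  series=[0, 0, 0.6, 0, 0, 0, 1, 0, 0, 0.6, 0, 0, 0, 1],
)

```text
time: 8.22
tcp_pos: [0.6089, -0.1145, 0.1212]
eef_rot: [-1.182, 1.25, -1.252]
force: [-7.5, -0.2, 3.9]
finger_gap: 0.171
```

```bash
python3 - <<'E'
from h import *
from rig import eyes
e=np.radians(-3.2); ex=np.array([np.cos(e),np.sin(e),0]); m=np.array([.5985,-.1138,0])
tgt(m+ex*0.006+[0,0,.121],-3.2)
for n in ("wrist","side"):
    c=eyes.calibration(n); p,d=eyes.read_camera(n); cv2.imwrite(f"pics/{n}8.png",p[120:320,220:560] if n=="wrist" else cv2.resize(p[90:240,190:390],None,fx=4,fy=4))
E
```

```text
t 8.22 tcp [ 0.6089 -0.1145  0.1212] F [-7.5112 -0.199   3.8698] gap 0.171 q [-0.2445  0.5562  1.4236 -0.0013  1.1611 -0.1869]
shift [-0.1  0.2 -4.4] turn [-0.0005 -0.0012  0.0014]
```

View pics/wrist8.png

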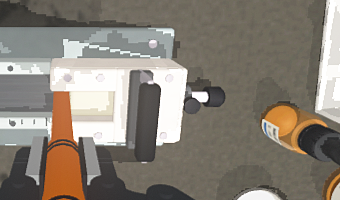

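View pics/side8.png

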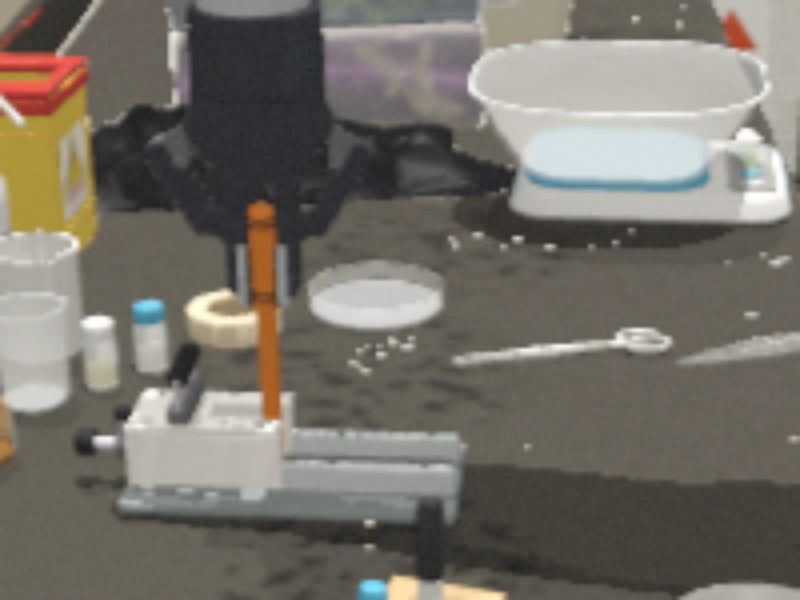

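The stop's rod and knob stick out as before (columns 77–120), and the force is steady at 7.5 N, well below 22 N. I'll back off, then lift.

play_rows(
  series=[0, 0, -1, 0, 0, 0, 1, 0, 0, -3, 0, 0, 0, 1, 0, 0, -8, 0, 0, 0, 1, 0, 0, -14, 0, 0, 0, 1, 0, 0, -20, 0, 0, 0, 1, 0, 0, -20, 0, 0, 0, 1],
)

```text
time: 8.82
tcp_pos: [0.5886, -0.1133, 0.1213]
eef_rot: [-1.181, 1.249, -1.254]
force: [-0.9, 0.7, -0.4]
finger_gap: 0.165
```

play_rows(
  series=[0, -15, 0, 0, 0, 0, 1, 0, -50, 0, 0, 0, 0, 1, 0, -85, 0, 0, 0, 0, 1, 0, -120, 0, 0, 0, 0, 1, 0, -138, 0, 0, 0, 0, 1, 0, -138, 0, 0, 0, 0, 1],
)

```text
time: 9.32
tcp_pos: [0.5903, -0.1134, 0.2644]
eef_rot: [-1.176, 1.242, -1.258]
force: [-1.2, -0.2, 0.0]
finger_gap: 0.176
```

```bash
python3 - <<'E'
from h import *
from rig import eyes
tgt([.519,.1912,.258],-17.8)
for n in ("wrist","side","top"):
    c=eyes.calibration(n); p,d=eyes.read_camera(n); pickle.dump((c,p,d),open(f"{n}9.pkl","wb")); cv2.imwrite(f"pics/{n}9.png",p if n!="side" else cv2.resize(p[60:240,190:390],None,fx=3,fy=3))
E
```

```text
t 9.32 tcp [ 0.5903 -0.1134  0.2644] F [-1.1978 -0.2183  0.0431] gap 0.176 q [-0.2503  0.3876  1.3273 -0.0009  1.4157 -0.1932]
shift [-300.     4.6  -88.6] turn [-0.0109  0.2537  0.0016]
```

View pics/wrist9.png

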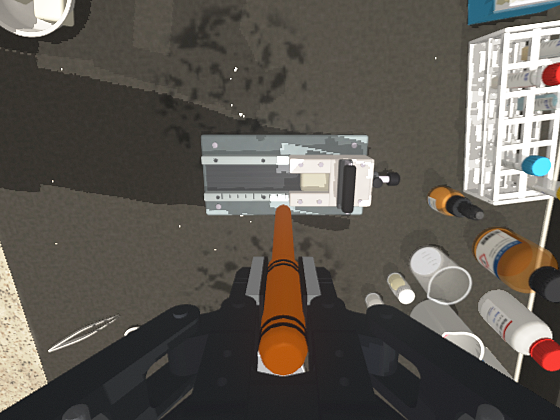

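View pics/side9.png

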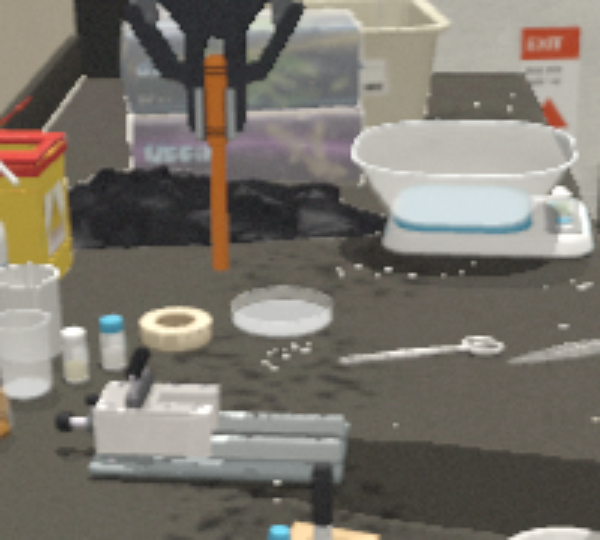

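The block is visible in the slot at (315,181) and the stick is still straight in the grip. Back to the stand.

play_rows(
  series=[-300, 4.6, -88.6, -0.011, 0.254, 0.002, 1, -300, 4.6, -88.6, -0.011, 0.254, 0.002, 1, -300, 4.6, -88.6, -0.011, 0.254, 0.002, 1, -300, 4.6, -88.6, -0.011, 0.254, 0.002, 1, -300, 4.6, -88.6, -0.011, 0.254, 0.002, 1, -300, 4.6, -88.6, -0.011, 0.254, 0.002, 1, -300, 4.6, -88.6, -0.011, 0.254, 0.002, 1, -300, 4.6, -88.6, -0.011, 0.254, 0.002, 1],
)

```text
time: 10.13
tcp_pos: [0.5161, 0.1947, 0.2523]
eef_rot: [-1.054, 1.442, -1.428]
force: [0.3, -0.8, -0.9]
finger_gap: 0.169
```

play_rows(
  series=[0, 0, 0, 0, 0, 0, 1, 0, 0, 0, 0, 0, 0, 1, 0, 0, 0, 0, 0, 0, 1],
)

```text
time: 10.38
tcp_pos: [0.5177, 0.191, 0.2529]
eef_rot: [-1.053, 1.442, -1.43]
force: [-0.1, -0.6, -0.4]
finger_gap: 0.17
```

```bash
python3 - <<'E'
from h import *
from rig import eyes
tgt([.519,.1912,.258],-17.8)
for n in ("wrist","side","top"):
    c=eyes.calibration(n); p,d=eyes.read_camera(n); pickle.dump((c,p,d),open(f"{n}10.pkl","wb")); cv2.imwrite(f"pics/{n}10.png",p if n!="side" else cv2.resize(p[90:290,190:390],None,fx=3,fy=3))
E
```

```text
t 10.38 tcp [0.5177 0.191  0.2529] F [-0.1133 -0.5704 -0.3722] gap 0.17 q [0.2851 0.2926 1.4799 0.0043 1.3776 0.5953]
shift [-0.6 -5.1  1.1] turn [ 0.0094 -0.0003  0.0012]
```

View pics/wrist10.png

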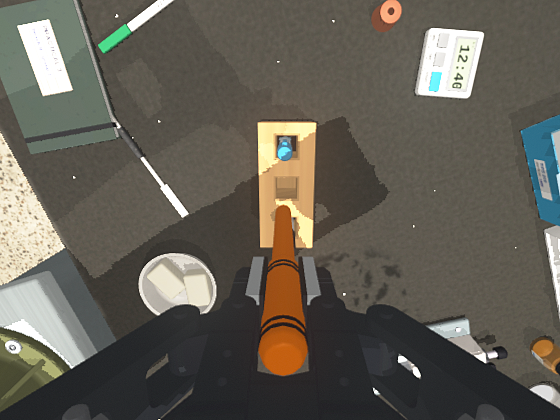

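View pics/side10.png

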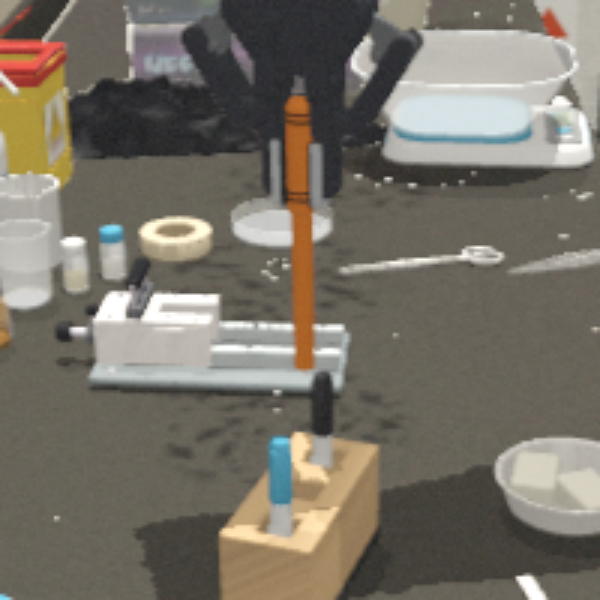

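The side view shows the foot at (291,212), so it's right under the TCP to within about 1 mm. The empty well is at (288,187) in the wrist view. I'll straighten slightly and start the insertion.

play_rows(
  series=[-0.5, 0, 0.5, 0.009, 0, 0, 1, -0.5, 30, 0.5, 0.009, 0, 0, 1, -0.5, 55, 0.5, 0.009, 0, 0, 1, -0.5, 70, 0.5, 0.009, 0, 0, 1, -0.5, 77, 0.5, 0.009, 0, 0, 1, -0.5, 77, 0.5, 0.009, 0, 0, 1],
)

```text
time: 11.03
tcp_pos: [0.5176, 0.1914, 0.1757]
eef_rot: [-1.047, 1.435, -1.436]
force: [0.4, 0.2, -0.4]
finger_gap: 0.172
```

```bash
python3 - <<'E'
from h import *
from rig import eyes
tgt([.519,.1912,.1185],-17.8)
for n in ("wrist","side"):
    c=eyes.calibration(n); p,d=eyes.read_camera(n); pickle.dump((c,p,d),open(f"{n}11.pkl","wb")); cv2.imwrite(f"pics/{n}11.png",cv2.resize(p[100:300,200:380],None,fx=4,fy=4) if n!="side" else cv2.resize(p[140:290,240:340],None,fx=4,fy=4))
E
```

```text
t 11.03 tcp [0.5176 0.1914 0.1757] F [ 0.4081  0.1632 -0.3538] gap 0.172 q [ 0.2882  0.3558  1.5811 -0.0009  1.2061  0.6002]
shift [-0.3 57.2  1.5] turn [ 0.0007 -0.001   0.0015]
```

View pics/wrist11.png

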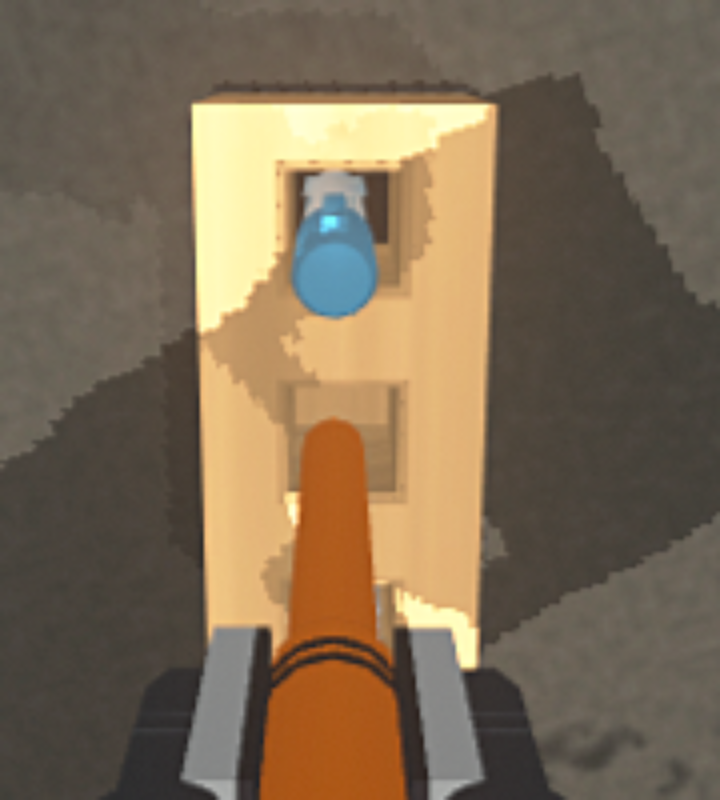

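View pics/side11.png

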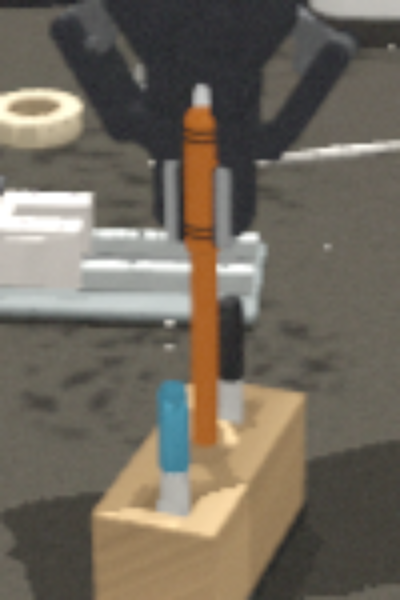

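In the wrist view the foot is inside the well's outline but about 2 mm left of its centre (column 333 against 344 at 4x). I'll shift +2 mm and lower.

play_rows(
  series=[0, 0, 2, 0, 0, 0, 1, 0, 4, 2, 0, 0, 0, 1, 0, 12, 2, 0, 0, 0, 1, 0, 24, 2, 0, 0, 0, 1, 0, 36, 2, 0, 0, 0, 1, 0, 46, 2, 0, 0, 0, 1, 0, 53, 2, 0, 0, 0, 1, 0, 53, 2, 0, 0, 0, 1],
)

```text
time: 11.8
tcp_pos: [0.519, 0.1911, 0.1218]
eef_rot: [-1.048, 1.435, -1.435]
force: [-0.8, -0.2, -0.9]
finger_gap: 0.168
```

play_rows(
  series=[0, 1, 0, 0, 0, 0, 1, 0, 2, 0, 0, 0, 0, 1],
)

```text
time: 11.97
tcp_pos: [0.5201, 0.1914, 0.1223]
eef_rot: [-1.044, 1.433, -1.435]
force: [-0.4, -0.6, -0.3]
finger_gap: 0.173
```

play_rows(
  series=[0, 1, 0, 0, 0, 0, 1, 0, 1, 0, 0, 0, 0, 1],
)

```text
time: 12.13
tcp_pos: [0.52, 0.1913, 0.1211]
eef_rot: [-1.045, 1.433, -1.435]
force: [-1.4, -0.6, -0.5]
finger_gap: 0.172
```

play_rows(
  series=[0, 1, 0, 0, 0, 0, 1, 0, 1, 0, 0, 0, 0, 1],
)

```text
time: 12.3
tcp_pos: [0.5199, 0.1913, 0.12]
eef_rot: [-1.045, 1.434, -1.435]
force: [0.3, 0.8, -0.1]
finger_gap: 0.171
```

play_rows(
  series=[0, 1, 0, 0, 0, 0, 1, 0, 1, 0, 0, 0, 0, 1],
)

```text
time: 12.47
tcp_pos: [0.5198, 0.1913, 0.1188]
eef_rot: [-1.045, 1.434, -1.435]
force: [-0.4, 0.1, 0.2]
finger_gap: 0.171
```

play_rows(
  series=[0, 0.7, 0, 0, 0, 0, 1, 0, 0.7, 0, 0, 0, 0, 1],
)

```text
time: 12.63
tcp_pos: [0.52, 0.1914, 0.1184]
eef_rot: [-1.045, 1.433, -1.435]
force: [-0.4, -0.7, 2.7]
finger_gap: 0.173
```

play_rows(
  series=[0, 0.7, 0, 0, 0, 0, 1, 0, 0.7, 0, 0, 0, 0, 1],
)

```text
time: 12.8
tcp_pos: [0.5202, 0.1915, 0.1183]
eef_rot: [-1.044, 1.433, -1.435]
force: [-0.5, -0.0, 7.1]
finger_gap: 0.171
```

The foot is on the well floor (7 N upward). I'll ease off and open gradually.

play_rows(
  series=[0, -1, 0, 0, 0, 0, 1, 0, -1.2, 0, 0, 0, 0, 1, 0, -1.2, 0, 0, 0, 0, 0.8, 0, -1.2, 0, 0, 0, 0, 0.75, 0, -1.2, 0, 0, 0, 0, 0.6, 0, -1.2, 0, 0, 0, 0, 0.4, 0, -1.2, 0, 0, 0, 0, 0.2, 0, -1.2, 0, 0, 0, 0, 0],
)

```text
time: 13.47
tcp_pos: [0.5198, 0.1913, 0.1187]
eef_rot: [-1.045, 1.434, -1.435]
force: [-0.8, 0.1, -0.1]
finger_gap: 0.804
```

play_rows(
  series=[0, 0, 0, 0, 0, 0, 0, 0, 0, 0, 0, 0, 0, 0, 0, 0, 0, 0, 0, 0, 0, 0, 0, 0, 0, 0, 0, 0, 0, 0, 0, 0, 0, 0, 0],
)

```text
time: 13.88
tcp_pos: [0.5198, 0.1913, 0.1187]
eef_rot: [-1.045, 1.434, -1.435]
force: [-0.7, 0.5, 0.4]
finger_gap: 0.993
```

```bash
python3 - <<'E'
from h import *
from rig import eyes
tgt([.519,.1912,.258],-17.8)
for n in ("wrist","side"):
    c=eyes.calibration(n); p,d=eyes.read_camera(n); cv2.imwrite(f"pics/{n}12.png",p if n!="side" else cv2.resize(p[140:310,190:390],None,fx=3.5,fy=3.5))
E
```

```text
t 13.88 tcp [0.5198 0.1913 0.1187] F [-0.7228  0.4954  0.4351] gap 0.993 q [ 0.2868  0.4257  1.6279 -0.0007  1.0873  0.5982]
shift [   0.4 -139.3   -0.6] turn [-0.0009 -0.0003  0.0001]
```

View pics/wrist12.png

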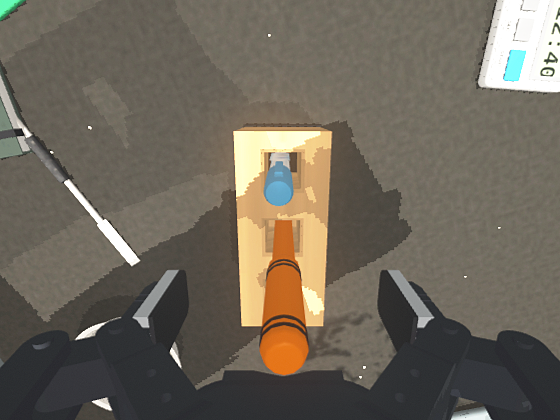

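View pics/side12.png

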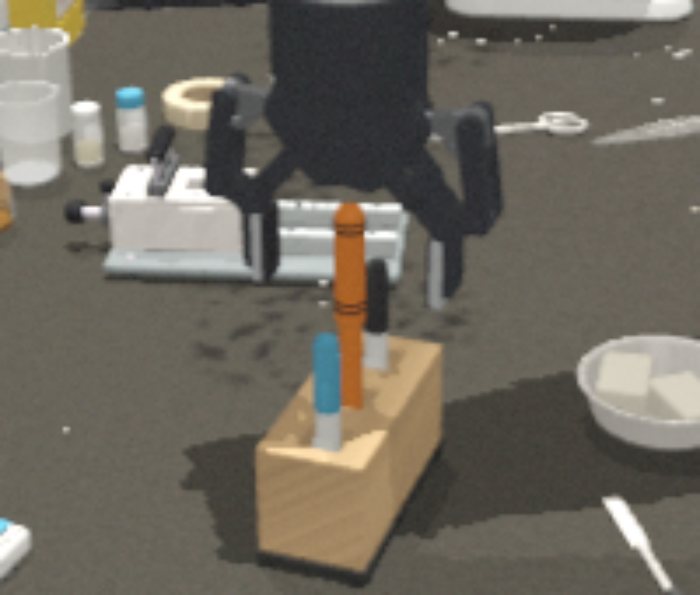

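The stick stands free in the middle well, with both markers and the stand in place. Retreating straight up.

play_rows(
  series=[0, -20, 0, 0, 0, 0, 0, 0, -55, 0, 0, 0, 0, 0, 0, -95, 0, 0, 0, 0, 0, 0, -130, 0, 0, 0, 0, 0, 0, -140, 0, 0, 0, 0, 0, 0, -140, 0, 0, 0, 0, 0],
)

```text
time: 14.48
tcp_pos: [0.5205, 0.1916, 0.262]
eef_rot: [-1.04, 1.431, -1.436]
force: [-0.1, -0.2, 0.4]
finger_gap: 0.996
```

play_rows(
  series=[0, 0, -40, 0, 0, 0, 0, 0, 0, -80, 0, 0, 0, 0, 0, 0, -120, 0, 0, 0, 0, 0, 0, -140, 0, 0, 0, 0, 0, 0, -140, 0, 0, 0, 0, 0, 0, -140, 0, 0, 0, 0, 0, 0, -140, 0, 0, 0, 0],
)

```text
time: 15.07
tcp_pos: [0.3868, 0.234, 0.2579]
eef_rot: [-1.046, 1.434, -1.435]
force: [-0.5, 0.5, -0.4]
finger_gap: 1.003
```

```bash
python3 - <<'E'
from h import *
from rig import eyes,read_state
print(read_state()["tcp_pos"])
for n in ("top","side"):
    c=eyes.calibration(n); p,d=eyes.read_camera(n); pickle.dump((c,p,d),open(f"{n}13.pkl","wb")); cv2.imwrite(f"pics/{n}13.png",cv2.resize(p[130:270,150:380],None,fx=3.4,fy=3.4,interpolation=cv2.INTER_CUBIC) if n=="top" else cv2.resize(p[180:310,200:330],None,fx=4.5,fy=4.5,interpolation=cv2.INTER_CUBIC))
    if n=="top": cv2.imwrite("pics/t13trim.png",cv2.resize(p[130:250,310:375],None,fx=5,fy=5,interpolation=cv2.INTER_CUBIC))
E
```

```text
[0.3868 0.234  0.2579]
```

View pics/top13.png

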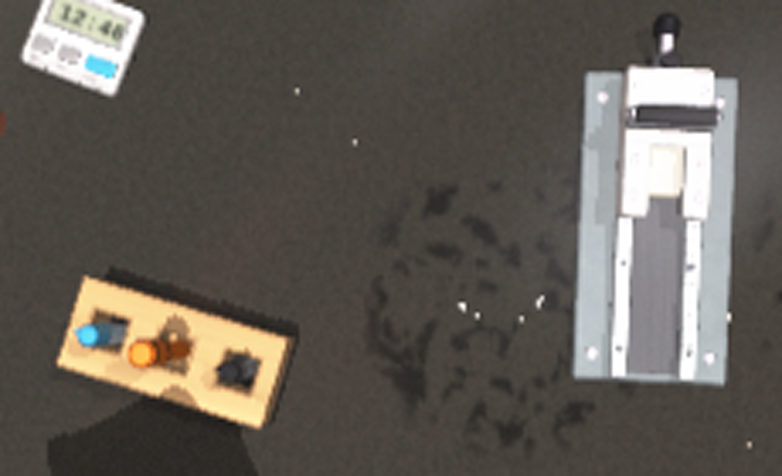

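View pics/t13trim.png

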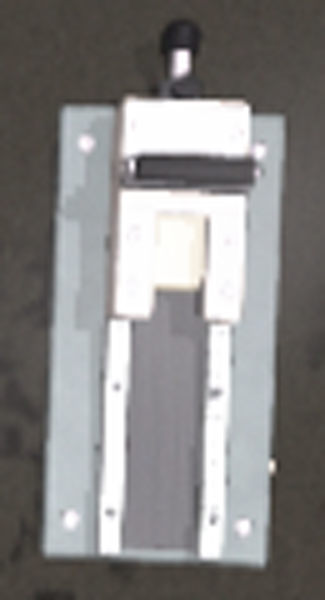

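View pics/side13.png

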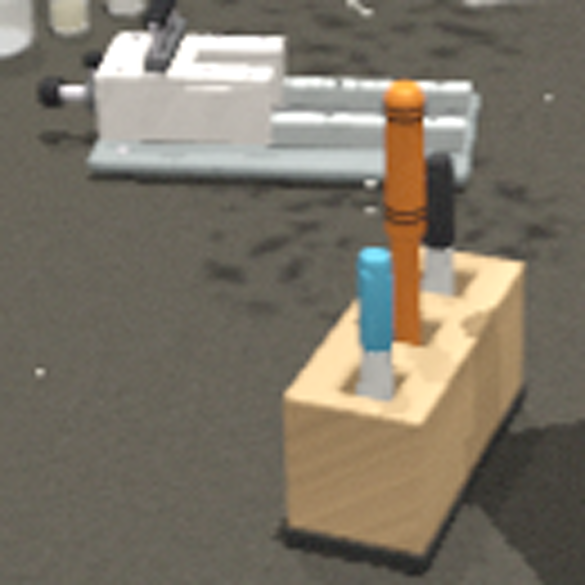

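The top view shows the block under the guard, filling the front part of the slot, and the stop knob where it was. The stick is upright in the middle well and the stand and markers haven't moved. One more numerical check before handing in.

```bash
python3 - <<'E'
from h import *
c0,p0,_=pickle.load(open("top0.pkl","rb")); c,p,d=pickle.load(open("top13.pkl","rb"))
def edge(img,u0,u1,v0,v1,sgn=1):
    g=cv2.GaussianBlur(cv2.cvtColor(img,cv2.COLOR_BGR2GRAY),(1,1),0).astype(float)[v0:v1,u0:u1].mean(1)
    dg=np.diff(g); k=np.argmin(dg) ; w=dg[max(k-2,0):k+3]; return v0+.5+(np.arange(max(k-2,0),max(k-2,0)+len(w))*w).sum()/w.sum()
r0=edge(p0,339,348,212,228); r1=edge(p,342,348,180,198)
mth=edge(p,336,340,185,200); mth0=edge(p0,336,340,185,200)
x0,x1=onz(c0,343,r0,.037)[0],onz(c,345,r1,.037)[0]; xm=onz(c,338,mth,.052)[0]
print("rear before",r0,x0,"after",r1,x1,"mouth",mth,mth0,xm,"front past mouth mm",(x1-xm)*1000+46)
df=cv2.absdiff(p0,p)[130:160,330:360].max(); print("knob region max diff",df)
df=cv2.absdiff(p0,p)[205:262,160:238].max(2); print("stand diff px",(df>40).sum())
E
```

```text
rear before 218.82618825722275 0.5442116511186412 after 187.10571428571427 0.6123991265907072 mouth 192.99199084668192 193.0068493150685 0.5990098159645024 front past mouth mm 59.38931062620475
knob region max diff 6
stand diff px 53
```

```bash
python3 -c "
from rig import manip,read_state
print(manip.hand_in(), read_state()['time'])"
```

```text
the job is handed in; nothing more can be done
the job is handed in; nothing more can be done
```

I pulled the stick out of the stand, pushed the wax block in under the guard until it met the stop, and stood the stick back in the middle well. I then moved the arm clear and handed in at about 15 s.

- **Feeling the stop:** contact came with the TCP at x ≈ 0.607. The force rose through 2.5 and 5.4 to 7.5 N, well under the 22 N at which the stop gives way.
- **Block:** in the last top view its front is about 59.4 mm past the mouth, inside the expected 58–71 mm. The camera puts its rear at x = 0.6124; the felt contact implies 0.6132. That 0.8 mm difference is within the calibration error.
- **Stop:** the picture around its knob is unchanged from the start, so it did not shift.
- **Stand:** the stick stands upright on the floor of the middle well. The stand and both markers look unmoved in the top and side views. 53 pixels in the stand area did change in the top view; I put that down to the arm's shadow but did not check it separately.

No check failed.

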